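# Release and open the coffee bar's secret-latch till drawer

### The job

Open the till drawer on the coffee bar, which has no handle and is held by a hidden catch: slide the closed fingertips lightly along the metal strip on its front top edge until they drop into the recess under the one tile that gives way, then press on down until the catch lets go and the drawer springs out a little. Then pull the drawer out to its stop by its front and let go of it. Work gently, never pushing with more than 30 N, and leave the jug, the cup and the tamper where they stand.

Things in the scene. Friction and masses are not known exactly. Their poses are not given: they have to be found in the camera images.
- till: Fixed low dark steel box, 220 mm deep (x), 324 wide (y), 106 high. Origin: centre of its underside. Its -x axis points out of the drawer front, towards the robot; y runs along the front edge, z is up. A bare metal strip 260 mm long (y), 44 wide (x) lies along the front top edge, centred at x = -88 mm, y = 0, top at z = 100 mm. The top behind the strip and the end caps stand 6 mm above it.
- strip_left (a point): Left (+y) end of the strip, mid-width, on its top surface. The strip is five look-alike tiles, each 52 mm long with bevelled ends, centred at y = -104, -52, 0, 52, 104 mm of the till. Four are rigid. One, a different one each time, is a spring shutter over a recess: it sinks 8 mm under 1.2 to 2.5 N; fingertips must lie wholly within the tile, its rigid neighbours being the recess's ends.
- strip_right (a point): Right (-y) end of the strip, mid-width, on its top surface. 8 mm down, the shutter meets the catch, felt as a step to about 5 N; 4 to 5 mm further down (about 8 N in all) the catch frees the drawer, which a spring pushes out. Shutter and catch stop dead 14.5 mm below the strip and spring back when let go.
- drawer_edge (a point): Middle of the top edge of the drawer's front panel; moves with the drawer. Panel 316 mm wide (y), 14 thick (x; the point is half-way), top edge 88 mm above the counter; 117 mm in front of the till's origin when closed. Behind it an open tray, clear for 78 mm back from the panel, floor 16 mm above the counter. Once sprung out, a 45 mm gap behind the panel lets fingertips in from above to hook or pinch it.
- drawer (a joint): Drawer opening in m: 0 closed, about 0.045 once sprung out, 0.130 at its stop. It slides along the till's -x axis with a drag of about 1 N plus some damping, and stays where it is left.
- jug: Bystander: steel milk jug with a handle, 80 mm across, 95 mm high, to the left of the till. Origin: centre of its underside.
- cup: Bystander: white mug with a handle, 76 mm across, 65 mm high, to the right of the till. Origin: centre of its underside.
- tamper: Bystander: steel coffee tamper, 58 mm across, 91 mm high, to the right of and in front of the till. Origin: centre of its underside.

How it is judged:
On the way, in this order (a step that is already met when the one before it is completed fails the run):
1. the catch is pressed and the drawer springs out by more than 30 mm (value of joint drawer between 0.03 and 0.1 m), for 0.2 s.
2. the drawer is pulled out to its stop, to more than 118 mm (value of joint drawer above 0.118 m), for 0.2 s.
At the end, for the whole second after the job is handed in: The drawer stands open at its stop (more than 118 mm of its 130 mm), at rest and let go (value of joint drawer above 0.118 m and velocity of joint drawer between -0.01 and 0.01 m/s); the robot touches nothing.
It fails at once if the fingers press on anything with more than 30 N (contact force between the fingers and anything else above 30 N).
It fails at once if the arm presses on the till with more than 30 N (contact force between the arm and till above 30 N).
It fails at once if the jug, cup or tamper is moved by more than 20 mm or tipped ((distance of jug from where it was at the start of the episode above 0.02 m or angle between jug's own z axis and vertical above 0.3 rad) or (distance of cup from where it was at the start of the episode above 0.02 m or angle between cup's own z axis and vertical above 0.3 rad) or (distance of tamper from where it was at the start of the episode above 0.02 m or angle between tamper's own z axis and vertical above 0.3 rad)).
It also fails if it takes over 69 s, if anything falls off the work surface, if the arm or the gripper's body presses on something with over 40 N, if the wrist force passes 120 N, or if a joint passes its speed limit or range.

### The arm

A 6-joint arm with a two-finger parallel gripper is mounted at the origin on the work surface. World frame = base frame: x ahead of the robot, y to its left, z up, the work surface at z = 0. Lengths are in m, angles in rad, forces in N, time in s.
With the tool pointing down it reaches from about 0.275 to 0.75 m from the base axis. Payload 10.2 kg.
Tool frame: the origin (TCP) lies midway between the tips of the shut fingers; the grasp point (between the pads) lies 19 mm behind it (env.hold_point_z is the distance from the TCP to the grasp point, in m); x points along the fingers, z is the direction in which the jaws open and shut, and the axes are right-handed (so a half turn about x gives the same grasp; the last joint's range is limited). The gripper opens to 85 mm and grips with 20 to 120 N. Pads are 22 mm wide; open, the fingers measure 114 mm over their backs; the gripper's body (76 mm by 85 mm) begins 54 mm behind the grasp point. The pads swing forward as they close: fully open they stand 13 mm farther back than shut.
Start: joints at [0.997, 0.313, 1.498, -0, 1.331, -0.223], TCP at [0.18, 0.493, 0.231] pointing down, gripper open.
Joint ranges: [-2.94, 2.94], [-0.97, 2.17], [0.19, 2.56], [-1.23, 4.37], [0.02, 3.11], [-2.88, 2.88]. Speed limits (rad/s): [2.39, 2.39, 3.01, 3.14, 3.14, 3.14].

### API

Orientations are given as a unit quaternion [x, y, z, w].
In Python, from bench import env, kinematics, monitor, eyes, job gives the robot as it stands. The module is installed in compiled form; this text tells all that it offers. Calls block until the motion is done:
- env.reach(position, orientation): joint-space move of the TCP to a pose.
- env.movel(position, velocity=0.15, frame=None, guard=None): straight line of the TCP; frame=None keeps the orientation; velocity is the mean speed in m/s. With guard (N) it stops when the force on the tool has changed by that much, and returns True; else False.
- env.set_joints(angles): joint-space move.
- env.release() and env.close_gripper(effort=None): open the fingers fully, or close them until they stop; effort is the grip in N (None keeps the last).
- env.hold(seconds).
- kinematics.ik(position, orientation): joint angles nearest the present ones, or None.
- monitor.sense(): the state.
- eyes.grab_frame(name): name is "scene" or "top"; returns a dict with "frame" (420x560x3 uint8, red, green, blue), "mtx" (3x3 intrinsics, pixels), "view" (4x4, takes a point from world to camera coordinates). Camera axes: x right, y down, z forward; pixel columns grow to the right and rows downward; lengths in m; the calibration is good to about 2 mm. A picture is of the moment at which its call begins. There is no depth.
A pose or a line that the arm cannot do raises env.MotionError and nothing moves.
- job.hand_in(): hands the job in, once; it reports no verdict.
The state is a dict: "clock": time; "joints": joint angles; "qvel": joint speeds; "joint_efforts": joint torques, N m; "position": TCP position; "ee_rot": TCP orientation; "contact_force": force on the tool from outside, world axes, zero at the start; "ft_torque": the same for the moment, N m; "finger_gap": opening from 0.0 (shut) to 1.0 (fully open).
Only numpy, scipy, OpenCV 4.12 (cv2) and the standard library are available. Lean on these libraries where they do the work, as an engineer would, in place of code of your own. Each camera call takes 0.05 s, during which the arm holds its last target. There are 200 camera calls.

## Working session

There is one attempt and no reset: what is moved stays moved. The work goes in short steps, each a Python script; the robot and the scene stay as the last script left them, time stands still between calls to the robot, and variables do not carry over. Pictures are saved under pics/ and viewed, about 8 in all and at most 12, crops included, and the job is handed in when it is done.

```bash
mkdir -p pics; cat > h.py <<'E'
from bench import env, kinematics, monitor, eyes, job
import numpy as np, cv2
def snap(n,f):
    d=eyes.grab_frame(n); cv2.imwrite(f'pics/{f}.png',d['frame'][:,:,::-1]); np.savez(f'pics/{f}.npz',K=d['mtx'],V=d['view']); return d
def unproj(f,uv,z):
    c=np.load(f'pics/{f}.npz'); K,V=c['K'],c['V']; R,t=V[:3,:3],V[:3,3]
    o=-R.T@t; d=R.T@np.linalg.inv(K)@np.array([*uv,1.]); return o+d*(z-o[2])/d[2]
def proj(f,P):
    c=np.load(f'pics/{f}.npz'); p=c['V'][:3,:3]@np.asarray(P)+c['V'][:3,3]; p=c['K']@p; return p[:2]/p[2]
E
python3 -c "
from h import *
snap('top','t1');snap('scene','s1')
s=monitor.sense();print(s)
for f in('t1','s1'):
  c=np.load(f'pics/{f}.npz');print(c['K'],c['V'])
"
```

```text
{'clock': 0.1, 'joints': array([ 9.96616742e-01,  3.13400879e-01,  1.49833440e+00,  9.57259397e-06,
        1.33099011e+00, -2.23366027e-01]), 'qvel': array([ 0.00043337, -0.0011294 , -0.00269608,  0.00098616, -0.00013903,
       -0.00180816]), 'joint_efforts': array([ 4.42374105e-03, -4.12904978e+01, -2.60140693e+01, -4.64138884e-05,
        3.06450784e-03, -1.77402745e-05]), 'position': array([0.18029429, 0.49284039, 0.23079886]), 'ee_rot': array([-0.40522071,  0.57995469,  0.40492478,  0.57921037]), 'contact_force': array([ 0.07184948, -0.32248823,  0.85480501]), 'ft_torque': array([0.01468647, 0.00385518, 0.04659632]), 'finger_gap': 1.0008514569175635}
[[415.15088407   0.         284.45119227]
 [  0.         415.15088407 205.71469255]
 [  0.           0.           1.        ]] [[-2.77548887e-02 -9.99614650e-01 -4.66509234e-04  4.00628727e-02]
 [-9.92777100e-01  2.76195265e-02 -1.16750980e-01  6.17047055e-01]
 [ 1.16718875e-01 -2.77727079e-03 -9.93161110e-01  1.07091477e+00]
 [ 0.00000000e+00  0.00000000e+00  0.00000000e+00  1.00000000e+00]]
[[477.83354685   0.         287.05317514]
 [  0.         477.83354685 211.73663519]
 [  0.           0.           1.        ]] [[ 0.62345363  0.78162007  0.01938162 -0.39771451]
 [ 0.4975772  -0.37752371 -0.78095632 -0.23946733]
 [-0.60309411  0.49653391 -0.62428485  1.50014097]
 [ 0.          0.          0.          1.        ]]
```

View pics/t1.png

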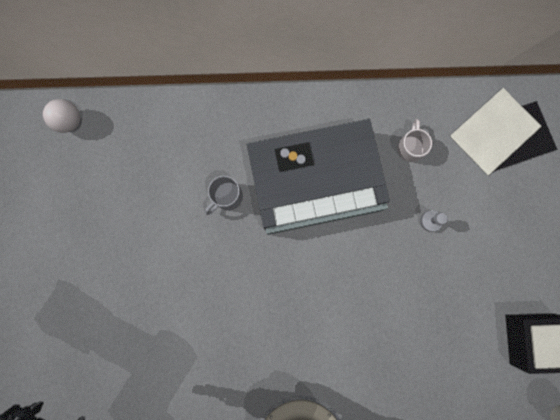

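View pics/s1.png

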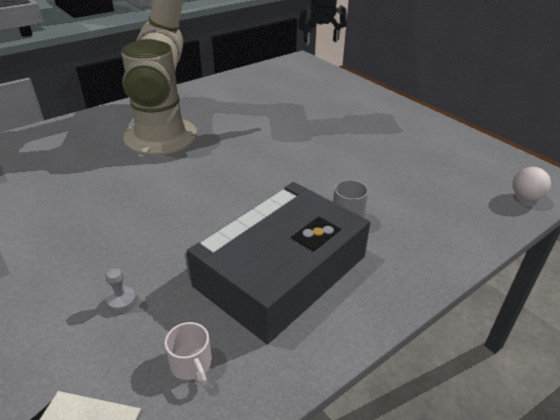

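The top view shows the strip as a white band from about (274,215) to (377,197), with the jug at (224,192), the cup at (417,143) and the tamper at (433,220). The scene view shows the same layout. Next I'll measure the strip.

```bash
python3 -c "
from h import *
im=cv2.imread('pics/t1.png');g=cv2.cvtColor(im,6)
m=np.zeros_like(g);m[180:232,262:385]=(g[180:232,262:385]>150)*255
m=cv2.morphologyEx(m,cv2.MORPH_CLOSE,np.ones((5,5)))
c=max(cv2.findContours(m,0,1)[0],key=cv2.contourArea);b=cv2.boxPoints(cv2.minAreaRect(c));print(b)
P=np.array([unproj('t1',p,.1) for p in b]);print(P.round(4))
for i in range(4):print(np.linalg.norm(P[i]-P[i-1]))
print('centre',P.mean(0))
q=np.array([unproj('t1',p,.1) for p in c[:,0].astype(float)])[:,:2].astype(np.float32);print('world rect',cv2.minAreaRect(q*1000))
im2=cv2.imread('pics/s1.png');
for p in P: cv2.circle(im2,tuple(int(round(v)) for v in proj('s1',p)),2,(0,0,255),-1)
a=cv2.resize(im2[170:270,180:320],None,fx=4,fy=4);b2=im.copy()
a2=cv2.resize(im[170:240,250:390],None,fx=4,fy=4,interpolation=cv2.INTER_CUBIC)
cv2.imwrite('pics/c1.png',np.vstack([a2[:, :560],a[:,:560]])[:680:,:][:600])
"
```

```text
[[272.65732 207.80086]
 [372.5621  187.1856 ]
 [376.0933  204.2982 ]
 [276.1885  224.91347]]
[[ 0.606   0.0528  0.1   ]
 [ 0.6513 -0.2006  0.1   ]
 [ 0.6076 -0.2072  0.1   ]
 [ 0.5627  0.0451  0.1   ]]
0.043945210344333456
0.25745168857456685
0.04421372027469918
0.2562030488521481
centre [ 0.60690094 -0.07747571  0.1       ]
world rect ((606.88671875, -77.379638671875), (44.07728576660156, 256.57037353515625), 10.08871078491211)
```

View pics/c1.png

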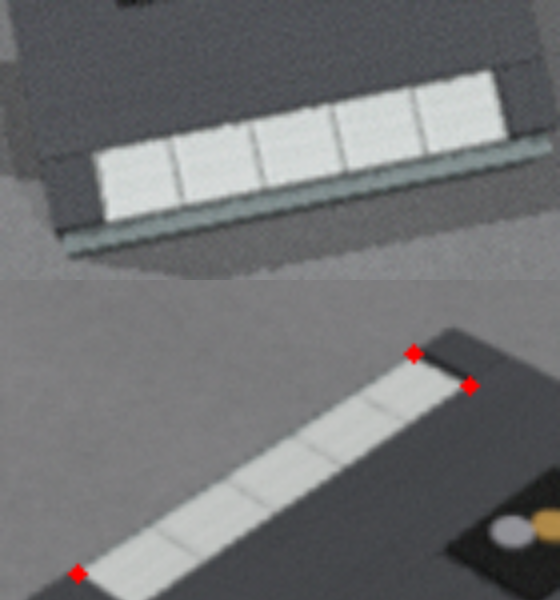

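```bash
cat >> h.py <<'E'
from scipy.spatial.transform import Rotation as Ro
a=np.radians(10.09); ex=np.array([np.cos(a),np.sin(a),0]); ey=np.array([-np.sin(a),np.cos(a),0])
SC=np.array([.6069,-.0775,0]); O=SC+.088*ex   # till origin
def T(x,y,z): return O+x*ex+y*ey+np.array([0,0,z])
def quat(sg):
    X=np.array([0,0,-1.]);Z=sg*ey; return Ro.from_matrix(np.c_[X,np.cross(Z,X),Z]).as_quat()
E
python3 -c "
from h import *
print('till O',O)
for n,uv,z in(('jug',(224,188),.095),('cup',(417,143),.065),('tamper',(440,217),.09)):
  print(n,unproj('t1',uv,z).round(3))
for sg in(1,-1):
  for p in(T(-.088,.104,.2),T(-.088,.104,.085),T(-.088,-.104,.09),T(-.132,0,.055),T(-.23,0,.05),T(-.23,0,.2)):
    q=kinematics.ik(p,quat(sg));print(sg,p.round(3),None if q is None else np.round(q,2))
"
```

```text
till O [ 0.69353897 -0.06208285  0.        ]
jug [0.661 0.175 0.095]
cup [ 0.772 -0.332  0.065]
tamper [ 0.572 -0.369  0.09 ]
1 [0.589 0.025 0.2  ] [-0.16  0.48  1.34 -0.    1.32 -1.9 ]
1 [0.589 0.025 0.085] [-0.16  0.6   1.47 -0.    1.07 -1.9 ]
1 [ 0.625 -0.18   0.09 ] [-0.46  0.71  1.25 -0.    1.18 -2.21]
1 [ 0.564 -0.085  0.055] [-0.36  0.6   1.56 -0.    0.98 -2.1 ]
1 [ 0.467 -0.102  0.05 ] [-0.46  0.45  1.84 -0.    0.85 -2.21]
1 [ 0.467 -0.102  0.2  ] [-0.46  0.24  1.68 -0.    1.22 -2.21]
-1 [0.589 0.025 0.2  ] [-0.16  0.48  1.34  0.    1.32  1.24]
-1 [0.589 0.025 0.085] [-0.16  0.6   1.47  0.    1.07  1.24]
-1 [ 0.625 -0.18   0.09 ] [-0.46  0.71  1.25  0.    1.18  0.93]
-1 [ 0.564 -0.085  0.055] [-0.36  0.6   1.56  0.    0.98  1.04]
-1 [ 0.467 -0.102  0.05 ] [-0.46  0.45  1.84 -0.    0.85  0.93]
-1 [ 0.467 -0.102  0.2  ] [-0.46  0.24  1.68  0.    1.22  0.93]
```

```bash
python3 -c "
from h import *
env.close_gripper(20)
env.reach(T(-.088,.104,.2),quat(-1))
env.movel(T(-.088,.104,.115),.1)
env.hold(.3)
F=[]
for i in range(5): F.append(monitor.sense()['contact_force']);env.hold(.05)
F0=np.mean(F,0);print('tare',F0,np.std(F,0));np.save('F0.npy',F0)
r=env.movel(T(-.088,.104,.088),.015,guard=3)
env.hold(.1);s=monitor.sense();print(r,s['position'],s['contact_force']-F0,s['clock'],s['finger_gap'])
d=s['position']-O;print(d@ex,d@ey)
"
```

```text
tare [-0.22389074  0.48793997 -0.15788354] [0.51383579 0.16678419 0.57965538]
True [0.58864583 0.02490289 0.09186611] [ 0.97305751 -0.77687095  3.78683266] 6.1167 -0.0007251878761062819
-0.0880313840924614 0.10401713741443366
```

The fingers came to rest 8 mm below the strip's top with about 3 N. That matches the shutter meeting the catch, so the first tile tried looks like the right one. I'll press on in small guarded steps.

```bash
python3 -c "
from h import *
F0=np.load('F0.npy')
for z in np.arange(.091,.0856,-.001):
  r=env.movel(T(-.088,.104,z),.01,guard=9);env.hold(.1)
  s=monitor.sense();print(r,round(z,4),s['position'][2].round(4),(s['contact_force']-F0).round(1))
  if r or s['contact_force'][2]-F0[2]>14: break
env.hold(.5)
env.movel(T(-.088,.104,.15),.08);env.hold(.3)
print(monitor.sense()['clock'])
d=snap('top','t2')['frame'];e=snap('scene','s2')['frame']
cv2.imwrite('pics/c2.png',np.vstack([cv2.resize(d[150:270,220:420],None,fx=3,fy=3),cv2.resize(e[150:270,130:330],None,fx=3,fy=3)[:240]])[:,:,::-1])
"
```

```text
False 0.091 0.0913 [-1.6 -0.5  5.4]
False 0.09 0.0903 [-1.  -0.6  6. ]
False 0.089 0.0894 [-1.7  1.1  6.6]
False 0.088 0.0885 [-2.7 -0.3  6.7]
False 0.087 0.0875 [-2.  -0.4  7.3]
False 0.086 0.0866 [-0.9 -1.3  7.2]
9.9667
```

View pics/c2.png

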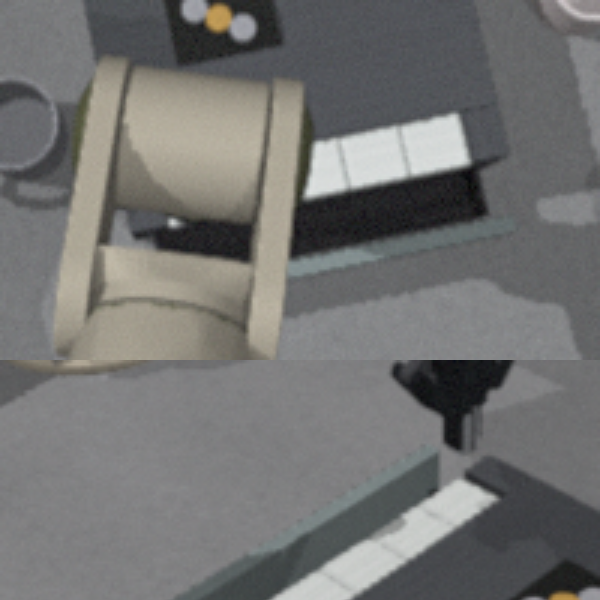

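The drawer has sprung out, leaving a dark gap behind the panel. The panel's right end is at crop (515,225), which is about (392,225) in the full image. I'll hook the panel at its middle.

```bash
python3 -c "
from h import *
d=unproj('t2',(391.7,225),.088)-O;print('panel end till xy',d@ex,d@ey)
F0=np.load('F0.npy')
def st(n):
  s=monitor.sense();d=s['position']-O;print(n,round(d@ex,4),round(d@ey,4),s['position'][2].round(4),(s['contact_force']-F0).round(1),round(s['clock'],1))
env.movel(T(-.132,0,.15),.12)
r=env.movel(T(-.132,0,.055),.06,guard=5);st(('down',r))
if not r:
  r=env.movel(T(-.20,0,.055),.04,guard=12);st(('pull1',r))
  if not r:
    r=env.movel(T(-.228,0,.055),.03,guard=12);st(('pull2',r))
env.hold(.3);st('end')
e=snap('scene','s3')['frame'];cv2.imwrite('pics/c3.png',e[:,:,::-1])
"
```

```text
panel end till xy -0.16846044544707547 -0.15731850776631856
('down', False) -0.1318 -0.0001 0.0553 [-0.  -0.2  0.4] 12.9
('pull1', False) -0.2001 0.0 0.0549 [ 0.7 -0.2  0.3] 14.7
('pull2', False) -0.228 -0.0 0.055 [ 0.1  0.4 -0.4] 15.8
end -0.228 0.0 0.055 [-0.6  0.6  0.6] 16.1
```

View pics/c3.png

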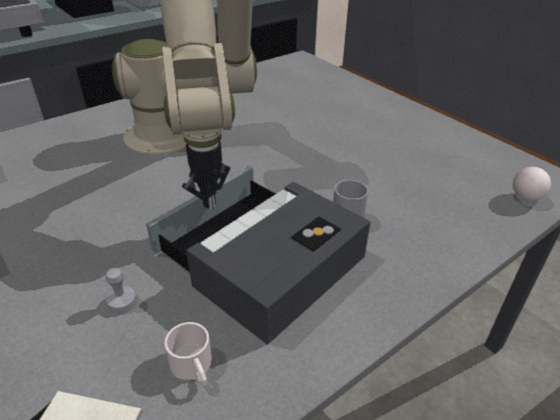

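The drawer followed the fingers, and the objects around it haven't moved. I'll go gently on to the stop with a guard, then back off, rise and check.

```bash
python3 -c "
from h import *
F0=np.load('F0.npy')
def st(n):
  s=monitor.sense();d=s['position']-O;print(n,round(d@ex,4),round(d@ey,4),s['position'][2].round(4),(s['contact_force']-F0).round(1),round(s['clock'],1))
r=env.movel(T(-.243,0,.055),.015,guard=6);st(('pull',r));env.hold(.3);st('hold')
d=monitor.sense()['position']-O;x=d@ex
env.movel(T(x+.018,0,.055),.04);st('back')
env.movel(T(x+.018,0,.16),.1);st('up')
env.reach(T(x+.018,.25,.25),quat(-1));env.hold(.3);st('away')
e=snap('top','t4')['frame'];cv2.imwrite('pics/c4.png',cv2.resize(e[120:290,200:460],None,fx=3,fy=3)[:,:,::-1])
p=np.array([proj('t4',T(-.117-.13+s*.007,y,.088)) for s in(-1,1) for y in(-.158,.158)]);print('expected panel at .130',p.round(1), ((p-[200,120])*3).round())
"
```

```text
('pull', True) -0.228 0.0 0.0549 [1.1 0.6 0.9] 16.4
hold -0.228 0.0001 0.0548 [ 2.9 -1.3  1.7] 16.8
back -0.2101 0.0002 0.0548 [-0.5 -0.5 -0.1] 17.4
up -0.2103 0.0002 0.1594 [-0.4 -0.1  0. ] 18.6
away -0.2099 0.2494 0.2497 [-0.5 -1.   0.2] 19.9
expected panel at .130 [[399.9 258.4]
 [276.2 284.3]
 [398.6 252.8]
 [275.1 278.7]] [[600. 415.]
 [229. 493.]
 [596. 399.]
 [225. 476.]]
```

View pics/c4.png

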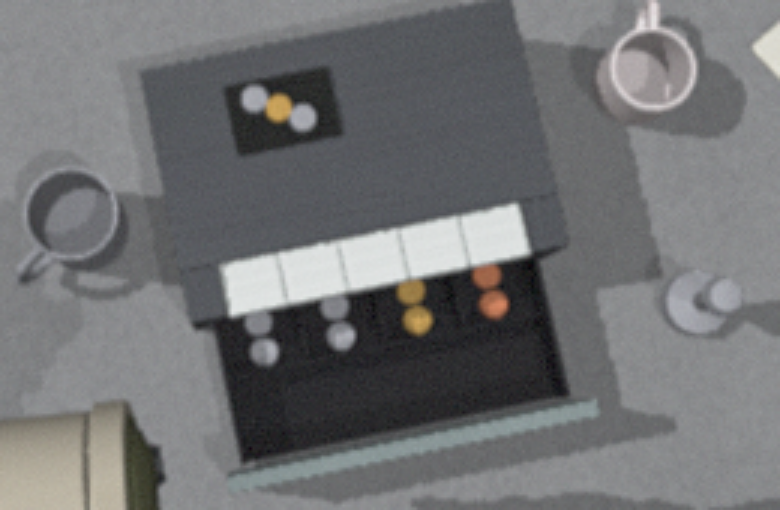

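The panel's ends, at crop (598,400–415) and (230,475–492), sit where a 0.130 m opening would put them, to within about 1–2 mm. The jug, cup and tamper haven't moved and the arm is clear, so I'm handing in.

```bash
python3 -c "
from h import *
job.hand_in();print(monitor.sense()['clock'])"
```

```text
the job is handed in; nothing more can be done
the job is handed in; nothing more can be done
```

The drawer is open at its stop and the job is handed in; no verdict was reported.

- **Finding the catch:** I lowered the closed fingertips onto the leftmost (+y) tile under a 3 N guard. It turned out to be the shutter and sank 8 mm, so I never had to slide along the strip.
- **Releasing the drawer:** I pressed on to about 13.4 mm down, at no more than about 7.3 N in the readings. The next picture showed the drawer sprung out about 50 mm.
- **Pulling it open:** I hooked the panel from behind at its middle with the closed fingers and pulled to the stop. Force readings between moves stayed under 4 N. I then backed off, rose and moved clear at about 20 s on the clock.

**Last checks:** In the final top view the panel's ends sit where a 0.130 m opening would put them, to within about 1–2 mm. By eye, the jug, cup and tamper stand where they were, and the arm touches nothing.

**Possible disagreement:** A last guarded pull stopped at once on its 6 N guard, with the fingers already at the earlier pull's end point. That may have been the stop or just sensor noise, so I relied on the picture to confirm the drawer is fully open.

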